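# Swing the bench magnifier over the petri dish

## Task

Get the petri dish ready for inspection: with a fingertip, gently push the bench magnifier's two-bar folding arm round until its round lens is centred above the petri dish that lies on the table at the foot of its stand. Only push, do not pinch the arm, and leave the dish, the timer, the slide box and the seed jar where they are.

Things in the scene. Friction and masses are not known exactly. Their poses are not given: they have to be found in the camera images.
- shoulder_axis (a point): Bench magnifier: a fixed heavy round grey foot (110 mm across) with a slim steel column 16 mm thick (black collar 25 mm across at the top) carrying a folding arm of two flat aluminium bars. This point is on the column's upright axis, 141 mm above the table, half-way up the inner bar; the highest part of the magnifier is 154 mm above the table. The arm pivots here; its axes are the foot's: x leads from the table front to the back when the stand is not turned, z up.
- inner_bar (a point): Middle of the inner bar, which is the upper one: 120 mm long between the two pivots, 18 mm wide, 12 mm high (z 135 to 147 mm above the table). Origin half-way along and half-way up the bar; its own +x points along the bar back to the column, y across the bar, z up.
- elbow_axis (a point): Upright axis of the elbow pivot joining the two bars, at half the height of the inner bar; the round boss here is 22 mm across, with a black cap up to 154 mm above the table. Its x axis points back to the column.
- outer_bar (a point): Middle of the outer bar, which hangs under the inner one: it runs 82 mm from the elbow axis to the lens frame, 18 mm wide, 12 mm high (z 119 to 131 mm above the table). Origin 43 mm from the elbow axis, half-way up the bar; its own +x points along the bar back to the elbow, y across it, z up.
- lens (a point): Centre of the round lens at the end of the outer bar, 130 mm from the elbow axis and 125 mm above the table: clear glass in a black ring 96 mm across and 14 mm high, solid to touch.
- inner_arm (a joint): Angle of the inner bar about the column (rad): 0 when it points along -x of shoulder_axis, growing counter-clockwise seen from above; stops at -2.1 and 1.0. It moves stiffly and stays where it is left: about 0.35 N m to turn (6 N at the middle of the bar).
- outer_arm (a joint): Angle of the outer bar about the elbow (rad): 0 when it is in line with the inner bar, growing counter-clockwise seen from above; stops at -2.0 and 2.0. It moves lightly and stays where it is left: about 0.07 N m to turn (1 to 2 N at 45 mm from the elbow), so that pushing the outer bar sideways leaves the stiffer inner bar standing.
- dish: Petri dish with its lid on, clear, round, 72 mm across, 14 mm high, loose on the table 160 to 200 mm from the column axis. Origin at the centre of its underside. It weighs about 20 g: do not move it.
- timer: Bystander: square pale kitchen timer, 64x64x21 mm, lying flat. Origin at the centre of its underside.
- slide_pack: Bystander: small white open box of microscope slides, 30x78x28 mm. Origin at the centre of its underside.
- seed_jar: Bystander: round jar with screw cap, 54 mm across, 70 mm high. Origin at the centre of its underside.
- magnifier: The whole magnifier stand, fixed to the table. Origin at the centre of the underside of its foot, straight under shoulder_axis; same axes. Its neighbours are fixed and must be steered round: a tall white microscope to its right (robot's view; x 0.50 to 0.83, y -0.36 to -0.12 m), a grey instrument box behind on its left (x over 0.72, y 0.16 to 0.32 m) and the plant shelving on the far left (y over 0.4 m).
Things that resemble listed ones, but are neither listed nor needed, are in the scene too. What is shaped like the dish but blue, red or turquoise is not meant.

How it is judged (in metres and radians):
At the end, for the whole second after the job is handed in: The centre of the lens is within 15 mm, seen from above, of the centre of the dish and the arm is at rest; the dish is within 12 mm and the timer, slide box and seed jar within 20 mm of where they began (horizontal distance between lens and dish below 0.015 m and not (velocity of joint inner_arm above 0.05 rad/s or velocity of joint inner_arm below -0.05 rad/s) and not (velocity of joint outer_arm above 0.05 rad/s or velocity of joint outer_arm below -0.05 rad/s) and distance of dish from where it was at the start of the episode below 0.012 m and distance of each of timer, slide_pack, seed_jar from where it was at the start of the episode below 0.02 m); the robot touches nothing.
It fails at once if the dish is shifted, lifted or carried (moved more than 12 mm) (not (distance of dish from where it was at the start of the episode below 0.012 m)).
It fails at once if the timer, the slide box or the seed jar is moved more than 20 mm (not (distance of each of timer, slide_pack, seed_jar from where it was at the start of the episode below 0.02 m)).
It fails at once if a bar of the magnifier's arm is pinched between the fingers ((x of the grasp point in the frame of inner_bar between -0.055 and 0.055 m and y of the grasp point in the frame of inner_bar between -0.009 and 0.009 m and z of the grasp point in the frame of inner_bar between -0.012 and 0.018 m and contact force between the fingers and magnifier above 0.5 N) or (x of the grasp point in the frame of outer_bar between -0.04 and 0.04 m and y of the grasp point in the frame of outer_bar between -0.009 and 0.009 m and z of the grasp point in the frame of outer_bar between -0.012 and 0.018 m and contact force between the fingers and magnifier above 0.5 N)).
It fails at once if the magnifier is pushed roughly (more than 25 N) (contact force between any of the fingers, the arm and magnifier above 25 N).
It also fails if it takes over 72 s, if anything falls off the work surface, if the arm or the gripper's body presses on something with over 40 N, if the wrist force passes 120 N, or if a joint passes its speed limit or range.

## Robot

A 6-joint arm with a two-finger parallel gripper is mounted at the origin on a cart in front of the work surface, level with it; the furniture and walls round the work are solid. World frame = base frame: x ahead of the robot, y to its left, z up, the work surface at z = 0. Lengths are in mm, angles in rad, forces in N, time in s.
With the tool pointing down it reaches from about 350 to 1000 mm from the base axis. Payload 7.1 kg.
Tool frame: the origin (TCP) lies at the centre of the arm's flange, where the gripper is bolted on; the fingertips stand 173 mm ahead of it and the grasp point (between the pads) lies 155 mm ahead of it (robot.finger_overhang is the distance from the TCP to the fingertips, in mm); y points along the fingers, z is the direction in which the jaws open and shut, and the axes are right-handed (so a half turn about y gives the same grasp; the last joint's range is limited). The gripper opens to 85 mm and grips with 20 to 120 N. Pads are 22 mm wide; open, the fingers measure 114 mm over their backs; the gripper's body (76 mm by 85 mm) begins 54 mm behind the grasp point. The pads swing forward as they close: fully open they stand 13 mm farther back than shut.
Start: joints at [-1.293, 0.423, 1.63, -0, 1.089, -0.019], TCP at [182.807, -597.652, 404.719] pointing down, gripper open.
Joint ranges: [-3, 3], [-0.9, 2.11], [0.09, 2.58], [-1.31, 4.45], [0.11, 2.69], [-2.54, 2.54]. Speed limits (rad/s): [2.39, 2.39, 3.01, 3.14, 3.14, 3.14].

## Interface

Orientations are given as a unit quaternion [x, y, z, w].
In Python, from cell import robot gives the robot as it stands. The module is installed in compiled form; this text tells all that it offers. Calls block until the motion is done:
- robot.move_ptp(position, orientation): joint-space move of the TCP to a pose.
- robot.movel(position, rot=None, rate=150): straight line of the TCP; rot=None keeps the orientation; rate is the mean speed in mm/s.
- robot.movej(angles): joint-space move.
- robot.release() and robot.close_gripper(force=None): open the fingers fully, or close them until they stop; force is the grip in N (None keeps the last).
- robot.hold(seconds).
- robot.solve_ik(position, orientation): joint angles nearest the present ones, or None.
- robot.read_state(): the state.
- robot.snapshot(name): name is "side" or "top" or "wrist"; returns the picture (480x640x3 uint8, red, green, blue); there is no depth.
- robot.camera_info(name): a dict with "fx", "fy", "cx", "cy" (pixels), "pose" (4x4, takes a point from camera to world coordinates). Camera axes: x right, y up, looking along -z (the intrinsics and any distortion apply to the point x, -y, -z); pixel columns grow to the right and rows downward; lengths in mm; the calibration is good to about 2 mm. A picture is of the moment at which its call begins: read the wrist's pose just before it. camera_info takes no time and is no camera call; for the wrist camera it gives the pose at the moment of the call.
A pose or a line that the arm cannot do raises robot.IKError and nothing moves.
- robot.finish_job(): hands the job in, once; it reports no verdict.
The state is a dict: "t": time; "joint_positions": joint angles; "joint_vel": joint speeds; "tau": joint torques, N m; "ee_pos": TCP position; "ee_rot": TCP orientation; "contact_force": force on the tool from outside, world axes, zero at the start; "ft_torque": the same for the moment, N m; "width": opening from 0.0 (shut) to 1.0 (fully open).
Only numpy, scipy, OpenCV 4.12 (cv2) and the standard library are available. Lean on these libraries where they do the work, as an engineer would, in place of code of your own. Each camera call takes 0.05 s, during which the arm holds its last target. There are 200 camera calls.

## Working session

There is one attempt and no reset: what is moved stays moved. The work goes in short steps, each a Python script; the robot and the scene stay as the last script left them, time stands still between calls to the robot, and variables do not carry over. Pictures are saved under pics/ and viewed, about 8 in all and at most 12, crops included, and the job is handed in when it is done.

```bash
mkdir -p pics
cat > h.py <<'E'
import numpy as np, cv2, math
from cell import robot
def snap(n,f):
    ci=robot.camera_info(n); im=robot.snapshot(n); cv2.imwrite('pics/'+f,im[:,:,::-1]); np.save('pics/'+f+'.npy',im); return im,ci
def ray(ci,u,v,z):
    P=np.array(ci['pose']); d=P[:3,:3]@np.array([(u-ci['cx'])/ci['fx'],-(v-ci['cy'])/ci['fy'],-1]); o=P[:3,3]
    return o+d*(z-o[2])/d[2]
def proj(ci,p):
    P=np.array(ci['pose']); c=P[:3,:3].T@(np.array(p)-P[:3,3])
    return ci['cx']+ci['fx']*c[0]/-c[2], ci['cy']-ci['fy']*c[1]/-c[2]
E
python3 - <<'E'
from h import *
np.set_printoptions(precision=3,suppress=True)
for n in('top','side'):
    im,ci=snap(n,n+'0.png'); print(ci)
print(robot.read_state())
E
```

```text
{'fx': 598.0642436917254, 'fy': 598.0642436917254, 'cx': 326.0957619225531, 'cy': 238.26450544851113, 'pose': array([[   0.   ,    0.997,   -0.082,  443.734],
       [  -1.   ,   -0.002,   -0.03 ,  113.762],
       [  -0.03 ,    0.082,    0.996, 1013.216],
       [   0.   ,    0.   ,    0.   ,    1.   ]])}
{'fx': 483.1709670998545, 'fy': 483.1709670998545, 'cx': 318.74699845337915, 'cy': 229.64814693671468, 'pose': array([[   0.977,    0.098,   -0.192,  344.121],
       [  -0.215,    0.476,   -0.853, -600.724],
       [   0.008,    0.874,    0.485,  507.251],
       [   0.   ,    0.   ,    0.   ,    1.   ]])}
{'t': 0.1, 'joint_positions': array([-1.293,  0.424,  1.631,  0.   ,  1.089, -0.019]), 'joint_vel': array([ 0.   ,  0.001, -0.003,  0.   , -0.002, -0.   ]), 'tau': array([ -0.   , -55.843, -28.245,  -0.   ,   0.003,   0.   ]), 'ee_pos': array([ 182.73 , -597.413,  404.001]), 'ee_rot': array([-0.105,  0.7  , -0.699,  0.104]), 'contact_force': array([ 0.339, -0.214, -0.204]), 'ft_torque': array([-0.047, -0.05 , -0.023]), 'width': 1.0034609899025597}
```

View pics/top0.png

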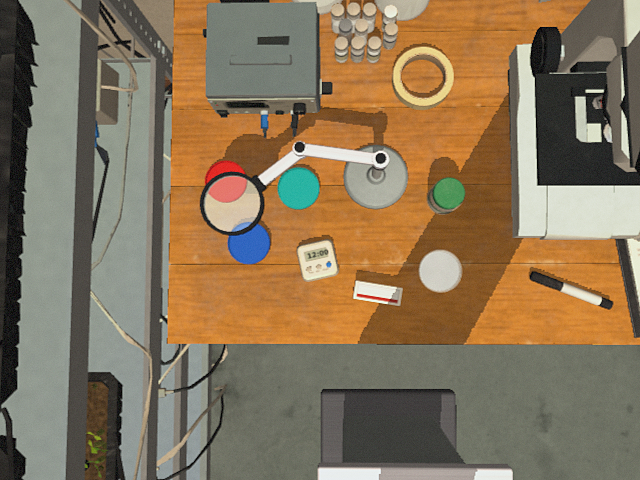

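View pics/side0.png

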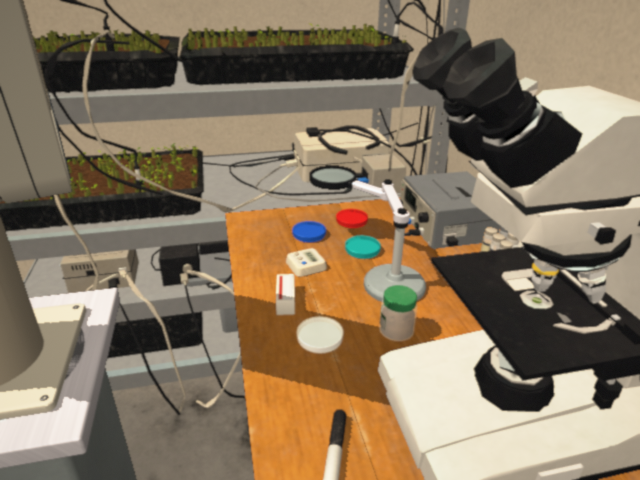

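The top view shows the collar at about (380,158), elbow (300,147), lens ring (232,203) and clear dish (440,271). The bystanders are the jar cap (448,194), timer (318,260) and slide box (378,291). The side view agrees, and the pale dish there is at (320,335).

```bash
cat >> h.py <<'E'
def ring(im,u,v,r):  # dark ring outer edge -> centre, from dark pixels near prediction
    g=im.max(2)<60; yy,xx=np.nonzero(g); k=np.hypot(xx-u,yy-v)<r
    pts=np.stack([xx[k],yy[k]],1).astype(np.float32); return cv2.minEnclosingCircle(cv2.convexHull(pts)),len(pts)
def ell(mask,u,v,r):
    yy,xx=np.indices(mask.shape); m=(mask&(np.hypot(xx-u,yy-v)<r)).astype(np.uint8)
    m=cv2.morphologyEx(m,cv2.MORPH_OPEN,np.ones((3,3),np.uint8))
    c=max(cv2.findContours(m,0,2)[0],key=cv2.contourArea); return cv2.fitEllipse(cv2.convexHull(c))
E
python3 - <<'E'
from h import *
np.set_printoptions(precision=1,suppress=True)
im,ci=np.load('pics/top0.png.npy'),robot.camera_info('top')
hsv=cv2.cvtColor(im,cv2.COLOR_RGB2HSV); dark=im.max(2)<60; pale=(hsv[...,1]<60)&(hsv[...,2]>120)
print('collar',im[158,380])
for nm,m,u,v,r,z in [('collar',dark,380,158,14,154),('elbow',dark,300,147,12,154),('lens',dark,232,203,36,128),
  ('dish',pale,440,271,28,12),('foot',pale|((hsv[...,1]<50)&(hsv[...,2]>70)),376,178,40,10),('jar',(hsv[...,0]>40)&(hsv[...,0]<90)&(hsv[...,1]>90),448,194,25,70),
  ('timer',hsv[...,1]<80,318,260,32,21),('slides',hsv[...,1]<60,378,291,32,28)]:
    e=ell(m,u,v,r); print(nm,e, ray(ci,*e[0],z))
si=np.load('pics/side0.png.npy'); cs=robot.camera_info('side'); h=cv2.cvtColor(si,cv2.COLOR_RGB2HSV)
e=ell((h[...,1]<60)&(h[...,2]>120),320,335,30); print('dish side',e,ray(cs,*e[0],10))
E
```

```text
collar [46 44 43]
collar ((380.1680908203125, 157.83192443847656), (8.897510528564453, 9.507614135742188), 45.0) [631.4  61.2 154. ]
elbow ((299.0376892089844, 146.55189514160156), (9.272233009338379, 9.540035247802734), 120.37997436523438) [648.9 179.5 154. ]
lens ((242.11656188964844, 212.72377014160156), (35.222511291503906, 49.9609489440918), 44.130775451660156) [555.1 266.5 128. ]
dish ((439.7684020996094, 270.525390625), (41.358280181884766, 42.1730842590332), 105.50094604492188) [471.6 -45.   12. ]
foot ((373.5118103027344, 175.3536376953125), (62.631961822509766, 69.6503677368164), 120.13047790527344) [632.8  63.9  10. ]
jar ((448.4068298339844, 192.76368713378906), (30.855796813964844, 32.11430740356445), 65.0263442993164) [593.  -51.3  70. ]
timer ((316.7450256347656, 259.781494140625), (43.9766960144043, 44.202392578125), 63.88208770751953) [489.3 159.4  21. ]
slides ((374.85400390625, 291.90313720703125), (21.791738510131836, 54.606937408447266), 95.7286148071289) [436.3  63.8  28. ]
dish side ((319.6375427246094, 334.3103942871094), (34.93928146362305, 45.04957962036133), 89.99347686767578) [471.4 -48.4  10. ]
```

```bash
cat >> h.py <<'E'
from scipy.spatial.transform import Rotation as Ro
COL=np.array([631.4,61.2]); ELB=np.array([648.9,179.5])
def quat(phi):
    c,s=math.cos(phi),math.sin(phi); return Ro.from_matrix([[c,0,-s],[s,0,c],[0,-1,0]]).as_quat()
def U(a): return np.array([math.cos(a),math.sin(a)])
def pp(piv,a,r,d,zt):  # finger centre d behind bar axis, pushing ccw
    return [*(piv+r*U(a)-d*U(a+math.pi/2)),zt+robot.finger_overhang]
E
python3 - <<'E'
from h import *
np.set_printoptions(precision=2,suppress=True)
ci=robot.camera_info('top')
im=np.load('pics/top0.png.npy'); 
m=(im.max(2)<60); yy,xx=np.nonzero(m); d=np.hypot(xx-232,yy-203); k=(d<36)&(d>22)
(c,r)=cv2.minEnclosingCircle(np.stack([xx[k],yy[k]],1).astype(np.float32)); L=ray(ci,*c,127); print('lens',c,r,L)
v=L[:2]-ELB; w=ELB-COL; print(np.hypot(*v),np.degrees([math.atan2(w[1],w[0]),math.atan2(v[1],v[0])]))
print(robot.finger_overhang, np.degrees(math.atan2(*Ro.from_quat(robot.read_state()['ee_rot']).as_matrix()[[1,0],0])))
for off in(-180,-90,0,90):
  for piv,a,r,z in((COL,81.6,70,128),(COL,171.8,70,128),((512.6,78.3),217,60,118),((512.6,78.3),252,60,118)):
    a=math.radians(a); print(off,a,robot.solve_ik(pp(np.array(piv),a,r,25,z),quat(a+math.radians(off))))
E
```

```text
lens (233.5, 202.0) 34.04785919189453 [571.45 279.82 127.  ]
126.73538093625315 [ 81.59 127.67]
173.4 -162.99894122555645
-180 1.424188669627373 [ 0.17  0.62  1.57 -0.    0.96  0.32]
-180 2.9984756549262586 [ 0.15  0.49  1.81 -0.    0.84 -1.28]
-180 3.7873644768276953 [ 0.11  0.36  2.08 -0.    0.7  -2.11]
-180 4.39822971502571 None
-90 1.424188669627373 [ 0.17  0.62  1.57 -0.    0.96 -1.25]
-90 2.9984756549262586 None
-90 3.7873644768276953 None
-90 4.39822971502571 [ 0.04  0.38  2.04 -0.    0.72  1.92]
0 1.424188669627373 None
0 2.9984756549262586 [ 0.15  0.49  1.81 -0.    0.84  1.86]
0 3.7873644768276953 [ 0.11  0.36  2.08 -0.    0.7   1.04]
0 4.39822971502571 [ 0.04  0.38  2.04 -0.    0.72  0.35]
90 1.424188669627373 [ 0.17  0.62  1.57 -0.    0.96  1.89]
90 2.9984756549262586 [ 0.15  0.49  1.81 -0.    0.84  0.29]
90 3.7873644768276953 [ 0.11  0.36  2.08 -0.    0.7  -0.53]
90 4.39822971502571 [ 0.04  0.38  2.04 -0.    0.72 -1.22]
```

Run:
```python
from h import *
np.set_printoptions(precision=2,suppress=True)
robot.close_gripper(20)
R=math.radians; a=R(81.6)
p0=robot.read_state()['ee_pos']; j=robot.read_state()['joint_positions']
rp=lambda th:[390*math.cos(th),390*math.sin(th),430]
th0=math.atan2(p0[1],p0[0])
robot.move_ptp(rp(th0),robot.read_state()['ee_rot'])
q=np.array(robot.read_state()['joint_positions']); q[0]+= R(12)-th0; robot.movej(q)
t=pp(COL,a,70,40,128); up=[t[0],t[1],400]
robot.move_ptp(up,quat(a+R(90))); s=robot.read_state(); print(s['t'],s['ee_pos'],s['contact_force'],s['width'])
f0=s['contact_force']
robot.movel(t,rate=120); s=robot.read_state(); print(s['t'],s['contact_force']-f0)
# approach to first touch, then a short trial
for d in np.arange(36,17,-2):
    robot.movel(pp(COL,a,70,d,128),rate=40); f=robot.read_state()['contact_force']-f0
    n=f[:2]@U(a+R(90)); print(d,n,f)
    if n<-2: break
snap('top','t1.png'); print(robot.read_state()['t'])
```

```text
5.3917 [680.98 124.24 400.08] [ 0.25  0.44 -0.14] -0.0025813503999234317
6.3667 [-0.2   0.17  0.63]
36 0.7545162256404454 [-0.85 -0.62  0.58]
34 0.2584153995727785 [-0.33 -0.43 -0.82]
32 0.1958929713673747 [-0.37 -1.15 -0.18]
30 -0.28075660774139743 [ 0.2  -0.56  0.32]
28 0.3245700089470786 [-0.52 -1.29 -0.47]
26 1.1110356890312167 [-1.1   0.14  0.48]
24 -0.1731067007259845 [ 0.31  0.9  -0.39]
22 0.2301884651884411 [-0.34 -0.71 -1.05]
20 -3.0321867449105238 [ 2.91 -1.02 -1.16]
8.6667
```

View pics/t1.png

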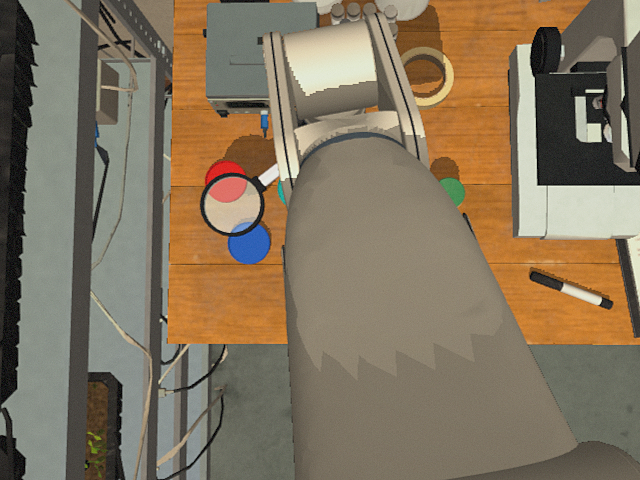

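Contact came at the predicted offset (20 mm). The top view shows the arm hiding the stand and the lens still at (232,203). Next is the arc push, with the force watched.

Run:
```python
from h import *
np.set_printoptions(precision=2,suppress=True)
R=math.radians; f0=np.array([.25,.44,-.14]); out=[]
for deg in np.arange(84.6,168.7,3):
    a=R(deg); robot.movel(pp(COL,a,70,20,128),quat(a+R(90)),rate=35)
    f=robot.read_state()['contact_force']-f0; out.append(round(float(f[:2]@U(a+R(90))),1))
    if np.hypot(*f[:2])>15: print('high',deg,f); break
print(deg,out,robot.read_state()['t'])
robot.movel(pp(COL,a,70,50,128),rate=120)
p=robot.read_state()['ee_pos']; robot.movel([p[0],p[1],400],rate=250)
robot.move_ptp([330,200,430],quat(R(250)))
im,ci=snap('top','t2.png'); print(robot.read_state()['t'])
```

```text
168.6 [-4.0, -3.0, -3.0, -3.4, -3.4, -3.0, -3.3, -3.4, -1.3, -2.9, -2.8, -3.2, -2.4, -3.4, -2.8, -2.9, -2.2, -2.9, -2.6, -1.5, -3.0, -3.3, -2.1, -2.1, -2.4, -2.9, -1.4, -1.4, -2.7] 16.1583
18.15
```

View pics/t2.png

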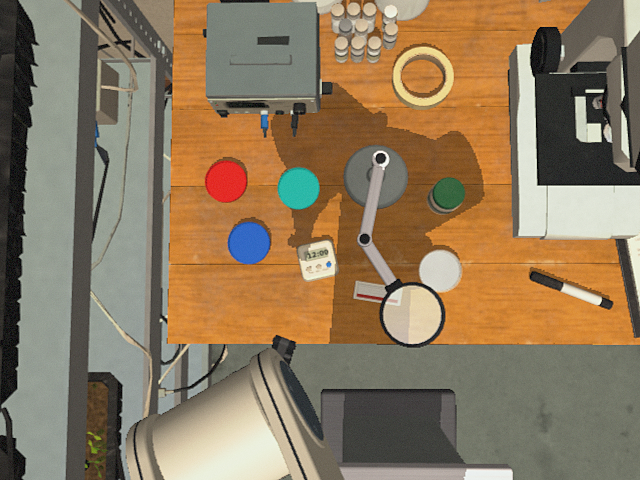

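The arm has swung round: elbow at (365,239), lens at (412,314), dish at (440,271), nothing disturbed. I'll measure the angles and correct both.

```bash
cat >> h.py <<'E'
def measure(im,ci,eu,lu):
    dark=im.max(2)<70; e=ell(dark,*eu,9); E=ray(ci,*e[0],154)[:2]
    yy,xx=np.nonzero(dark); d=np.hypot(xx-lu[0],yy-lu[1]); k=(d<37)&(d>24)
    c,r=cv2.minEnclosingCircle(np.stack([xx[k],yy[k]],1).astype(np.float32)); L=ray(ci,*c,127)[:2]
    w,v=E-COL,L-E; A=math.atan2(w[1],w[0]); B=math.atan2(v[1],v[0])%(2*math.pi)
    print('elbow',E,np.hypot(*w),'lens',c,r,L,np.hypot(*v),'deg',np.degrees([A,B])); return E,L,A,B
DISH=np.array([471.6,-45.7])
E
python3 - <<'E'
from h import *
np.set_printoptions(precision=1,suppress=True)
im=np.load('pics/t2.png.npy'); ci=robot.camera_info('top')
E,L,A,B=measure(im,ci,(365,239),(412,314))
h=cv2.cvtColor(im,cv2.COLOR_RGB2HSV)
e=ell((h[...,1]<60)&(h[...,2]>110),441,268,24); print('dish now',e,ray(ci,*e[0],12))
w=DISH-COL; D=np.hypot(*w); al=math.acos((120**2+D*D-130**2)/(240*D)); th=math.atan2(w[1],w[0])%(2*math.pi)-al
Et=COL+120*U(th); o=DISH-Et; print('target inner',math.degrees(th),'outer dir',np.degrees(math.atan2(o[1],o[0]))%360,Et,D)
E
```

```text
elbow [514.   85.3] 119.86089280711303 lens (410.6719665527344, 312.8439636230469) 35.20383834838867 [406.5  16.6] 127.57968342663551 deg [168.4 212.6]
dish now ((439.7074890136719, 270.2545166015625), (40.79104232788086, 42.0670051574707), 91.3750991821289) [472.1 -44.9  12. ]
target inner 172.10356356277265 outer dir 251.64483349012485 [512.5  77.7] 192.2593300726911
```

Run:
```python
from h import *
np.set_printoptions(precision=2,suppress=True)
R=math.radians
def up(z=400):
    p=robot.read_state()['ee_pos']; robot.movel([p[0],p[1],z],rate=250)
def arc(piv,a0,a1,r,zt,d0):
    a=R(a0); t=pp(piv,a,r,d0,zt); robot.move_ptp([t[0],t[1],400],quat(a+R(90))); f0=robot.read_state()['contact_force']
    robot.movel(t,rate=150); robot.movel(pp(piv,a,r,22,zt),rate=40); out=[]
    for deg in np.append(np.arange(a0,a1,2.5),a1):
        a=R(deg); robot.movel(pp(piv,a,r,20,zt),quat(a+R(90)),rate=30); f=robot.read_state()['contact_force']-f0
        out.append(round(float(f[:2]@U(a+R(90))),1))
        if np.hypot(*f[:2])>15: print('high',deg,f); break
    print(deg,out); robot.movel(pp(piv,a,r,45,zt),rate=100); up()
arc(COL,167,172.3,70,128,45)
th=R(172.1); Et=COL+120*U(th)
arc(Et,213,249.5,58,117,45)
robot.move_ptp([330,200,430],quat(R(250)))
im,ci=snap('top','t3.png'); print(robot.read_state()['t'])
measure(im,ci,proj(ci,[*Et,154]),proj(ci,[*(Et+130*U(R(249.5))),127]))
```

```text
172.3 [-0.7, -1.5, -3.8, -6.1]
249.5 [-1.5, -1.1, -0.4, -0.7, -0.2, -1.1, -0.7, -0.3, -1.0, -0.6, -0.6, -0.7, -1.3, -0.3, -0.7, -1.1]
31.7833
elbow [512.51  78.08] 120.07960844672363 lens (449.5, 271.0) 34.9178581237793 [467.69 -41.02] 127.25990616736082 deg [171.92 249.38]
```

View pics/t3.png

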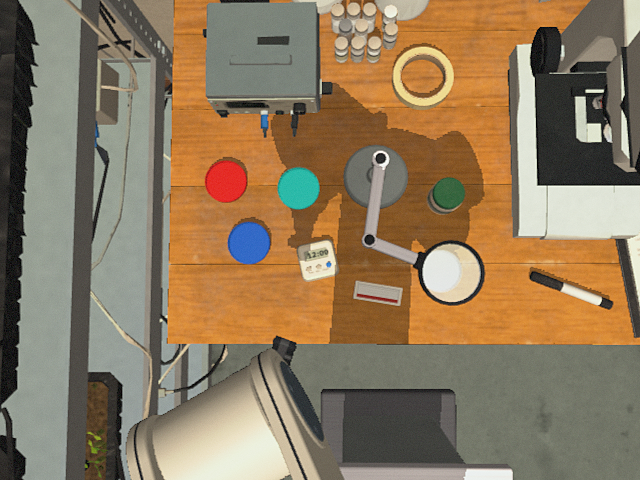

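The lens ring, at about (451,272), now sits over the dish, roughly 5–6 mm off. A last 2° nudge centres it, then I'll check in both views.

Run:
```python
from h import *
np.set_printoptions(precision=1,suppress=True)
R=math.radians; Et=COL+120*U(R(171.95)); q=lambda a:quat(R(a)+R(90))
t=pp(Et,R(247),58,45,117); robot.move_ptp([t[0],t[1],400],q(247)); robot.movel(t,rate=150)
robot.movel(pp(Et,R(248),58,23,117),q(248),rate=60)
robot.movel(pp(Et,R(251.7),58,20,117),q(251.7),rate=15); print(robot.read_state()['contact_force'])
robot.movel(pp(Et,R(251.7),58,45,117),rate=100)
p=robot.read_state()['ee_pos']; robot.movel([p[0],p[1],400],rate=250)
robot.move_ptp([330,200,430],quat(R(250)))
im,ci=snap('top','t4.png'); s,cs=snap('side','s4.png'); print(robot.read_state()['t'])
E,L,A,B=measure(im,ci,proj(ci,[*Et,154]),proj(ci,[*(Et+130*U(R(251.7))),127]))
print('lens est',E+130*U(B),'dish',DISH, 'side proj dish',proj(cs,[*DISH,12]),'lens',proj(cs,[*DISH,127]))
a=im[200:340,340:520]; b=s[200:400,220:450]
f=lambda x,h:cv2.resize(x,(int(x.shape[1]*h/x.shape[0]),h))
cv2.imwrite('pics/c4.png',np.hstack([f(a,300),f(b,300)])[:,:,::-1])
```

```text
[0.4 0.6 0.1]
38.4083
elbow [512.5  78.1] 120.07960844672363 lens (450.1794738769531, 268.5897521972656) 34.93147659301758 [471.2 -42.1] 127.05162536707095 deg [171.9 251. ]
lens est [470.3 -44.9] dish [471.6 -45.7] side proj dish (np.float64(319.39427047462993), np.float64(332.11807541300016)) lens (np.float64(320.1010663763675), np.float64(269.3202277087329))
```

View pics/c4.png

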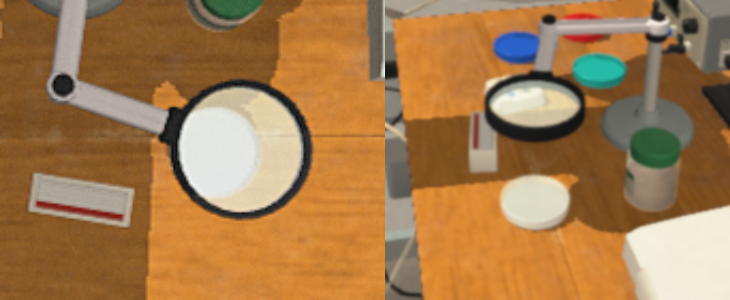

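In the side view the ring centre is at about (320,271), and the prediction for a lens exactly over the dish is (320,269). The views agree to within 2–3 mm, so I'm handing it in.

```bash
python3 -c "
from cell import robot
robot.finish_job(); print(robot.read_state()['t'])"
```

```text
the job is handed in; nothing more can be done
the job is handed in; nothing more can be done
```

The lens is now centred above the petri dish to within about 2–4 mm (limit 15 mm), and the job was handed in with about 38 s of the 72 s used. The hand-in gives no verdict, so this rests on my own last checks.

- **What I did:** I pushed with the closed fingertips and never pinched. The inner bar went round the column from about 82° to 172° as seen from above, in two pushes. The outer bar then went round the elbow to 251°, also in two pushes. The largest push force I read was about 6 N, against the 25 N limit.
- **Top camera:** From the elbow position and the outer bar's direction, the lens centre comes out at (470, -45) mm. The dish was at (472, -46) mm.
- **Side camera:** Read by eye, the lens ring lies within about 2 px of where it should appear if exactly over the dish.
- **One disagreement:** The circle fitted directly to the ring in the top view put the lens at (471, -42) mm. It also came out 3 mm short of the known 130 mm from elbow to lens. I took this as a bias in the fit, because it includes the dark lens clamp. Even that reading is only about 4 mm off the dish centre.
- **Dish and bystanders:** After the first push the dish measured within about 1 mm of its start. The final pictures show the dish, slide box and jar where they were. The timer was unmoved in the last full top view, before the final 2° nudge. I did not measure the bystanders again.
- **Robot:** It ended well clear of everything.

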